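# Set up the banding wheel for the next mug

## Task

Set up the banding wheel for painting the next mug: stand the wooden riser upright on the middle of the wheel and the small bisque mug upright, centred, on top of the riser. Round the wheel, as seen from the robot, stand the yellow pot on the middle of the tile to the left of the wheel, the red pot on the middle of the tile to its right and the green pot on the middle of the tile behind it (the far side). Let go of everything, never tip the brittle mug over, and leave the finished vase where it stands.

Things in the scene. Friction and masses are not known exactly. Their poses are not given: they have to be found in the camera images.
- yellow_pot: closed yellow colour pot: an upright cylinder 54 mm in diameter to 42 mm height, then a yellow lid 50 mm in diameter, 56 mm tall in all; a paper-coloured band round it. About 0.12 kg. Loose, starts upright on the table. Origin: centre of its underside, z up.
- red_pot: closed red colour pot: an upright cylinder 54 mm in diameter to 42 mm height, then a red lid 50 mm in diameter, 56 mm tall in all; a paper-coloured band round it. About 0.12 kg. Loose, starts upright on the table. Origin: centre of its underside, z up.
- green_pot: closed green colour pot: an upright cylinder 54 mm in diameter to 42 mm height, then a green lid 50 mm in diameter, 56 mm tall in all; a paper-coloured band round it. About 0.12 kg. Loose, starts upright on the table. Origin: centre of its underside, z up.
- riser: plain round wooden riser block, a solid cylinder 58 mm in diameter and 30 mm tall, about 0.06 kg, loose, starts flat on the table. Origin: centre of its underside, z up.
- cup: small bisque mug, unglazed pink (a larger blue mug stands far out at the left; pink handleless cups are stock): 62 mm across the rim, 72 mm tall, wall 5 mm, handle on its own +y side reaching about 30 mm past the wall, so grip it from above across its x axis. 0.17 kg, loose. At the start the handle points to the robot (-x) within 25 degrees. Origin: centre of its underside, z up.
- wheel: banding wheel, fixed, does not turn: bare metal disc 140 mm in diameter, its top face 50 mm above the table, on a dark foot. Origin: on its axis at table height, z up; its yaw does not matter. Three tiles lie about 145 mm from its axis: one on the robot's left (+y, within about 25 degrees), one on its right (-y) and one behind (+x, beyond the wheel as the robot sees it).
- white_tile: white square glazed tile, 80 x 80 x 8 mm, fixed flat on the table beside the banding wheel; which tile is left, right or behind changes from start to start. Origin: centre of its underside (table height), top face 8 mm above it.
- blue_tile: blue square glazed tile, 80 x 80 x 8 mm, fixed flat on the table beside the banding wheel; which tile is left, right or behind changes from start to start. Origin: centre of its underside (table height), top face 8 mm above it.
- black_tile: black square glazed tile, 80 x 80 x 8 mm, fixed flat on the table beside the banding wheel; which tile is left, right or behind changes from start to start. Origin: centre of its underside (table height), top face 8 mm above it.
- vase: finished white vase with blue bands, 70 mm at its widest, 95 mm tall, loose, standing among the things: to be left alone. Origin: centre of its underside.
Not all that is in view belongs to the job. There is more than one size of the green_pot; the one meant has the size given above. What is shaped like the riser but pink is not meant.

How it is judged:
At the end, for the whole second after the job is handed in: Riser on the wheel within 12 mm of its axis, mug on the riser within 12 mm of its centre; yellow, red and green pots on the left, right and far tile, each within 15 mm of the tile's centre; all upright (0.1 rad), released, at rest; vase within 20 mm of its start (y of yellow_pot in the frame of wheel above 0.09 m and ((horizontal distance between yellow_pot and white_tile below 0.015 m and z of yellow_pot in the frame of white_tile between 0.005 and 0.012 m) or (horizontal distance between yellow_pot and blue_tile below 0.015 m and z of yellow_pot in the frame of blue_tile between 0.005 and 0.012 m) or (horizontal distance between yellow_pot and black_tile below 0.015 m and z of yellow_pot in the frame of black_tile between 0.005 and 0.012 m)) and y of red_pot in the frame of wheel below -0.09 m and ((horizontal distance between red_pot and white_tile below 0.015 m and z of red_pot in the frame of white_tile between 0.005 and 0.012 m) or (horizontal distance between red_pot and blue_tile below 0.015 m and z of red_pot in the frame of blue_tile between 0.005 and 0.012 m) or (horizontal distance between red_pot and black_tile below 0.015 m and z of red_pot in the frame of black_tile between 0.005 and 0.012 m)) and x of green_pot in the frame of wheel above 0.09 m and ((horizontal distance between green_pot and white_tile below 0.015 m and z of green_pot in the frame of white_tile between 0.005 and 0.012 m) or (horizontal distance between green_pot and blue_tile below 0.015 m and z of green_pot in the frame of blue_tile between 0.005 and 0.012 m) or (horizontal distance between green_pot and black_tile below 0.015 m and z of green_pot in the frame of black_tile between 0.005 and 0.012 m)) and horizontal distance between riser and wheel below 0.012 m and z of riser in the frame of wheel between 0.047 and 0.054 m and horizontal distance between cup and riser below 0.012 m and z of cup in the frame of riser between 0.026 and 0.034 m and angle between each of yellow_pot, red_pot, green_pot, riser, cup's own z axis and vertical below 0.1 rad and linear speed of each of yellow_pot, red_pot, green_pot, riser, cup below 0.02 m/s and distance of vase from where it was at the start of the episode below 0.02 m); the robot touches nothing.
It fails at once if the mug is tipped by more than 0.7 rad (angle between cup's own z axis and vertical above 0.7 rad).
It fails at once if the finished vase is moved by more than 20 mm (distance of vase from where it was at the start of the episode above 0.02 m).
It also fails if it takes over 131 s, if anything falls off the work surface, if the arm or the gripper's body presses on something with over 40 N, if the wrist force passes 120 N, or if a joint passes its speed limit or range.

## Robot

A 6-joint arm with a two-finger parallel gripper is mounted at the origin on the work surface. World frame = base frame: x ahead of the robot, y to its left, z up, the work surface at z = 0. Lengths are in m, angles in rad, forces in N, time in s.
With the tool pointing down it reaches from about 0.325 to 0.775 m from the base axis. Payload 5.5 kg.
Tool frame: the origin (TCP) lies midway between the tips of the shut fingers; the grasp point (between the pads) lies behind it (bot.grip_point_offset is the z of the grasp point in the tool frame, in m); z points along the fingers, y is the line along which they close (so a half turn about z gives the same grasp; the last joint's range is limited). The gripper opens to 88 mm and grips with 3 to 60 N. Pads are 20 mm wide; open, the fingers measure 115 mm over their backs; the gripper's body (75 mm by 178 mm) begins 61 mm behind the grasp point.
Start: joints at [1.259, 0.091, 1.231, -0, 1.82, -0.057], TCP at [0.151, 0.581, 0.223] pointing down, gripper open.
Joint ranges: [-2.87, 2.87], [-0.86, 2.18], [0.17, 2.46], [-1.51, 4.65], [0.06, 2.69], [-2.65, 2.65]. Speed limits (rad/s): [2.57, 2.57, 3.01, 3.14, 3.14, 3.14].

## Interface

Orientations are given as [roll, pitch, yaw] about the fixed x, y, z axes, in that order (R = Rz(yaw) Ry(pitch) Rx(roll)).
In Python, from station import bot, cams, look_for, pinpoint gives the robot as it stands. The module is installed in compiled form; this text tells all that it offers.
- The arm moves only by the tool step_arm, never from a script. Its argument "steps" is a list of rows, each an object with "linear": the shift along the tool's x, y, z in m, a list of three; "twist": the turn about the tool's z in degrees. In form: [{"linear": [tx, ty, tz], "twist": twist}, ...]. A call has 1 to 12 rows; each row shifts and turns the commanded pose from where the row before left it, along the tool's axes as they then stand; what a row does not reach is not made up. A row lasts 1/10 s, in which the tool goes at most 50 mm and 8.59 degrees, less where a joint would pass 70% of its speed; a pose out of reach is approached as far as the arm can. A call with a gripper value outside its range is refused whole. "grip" is the closure, from 0 (fully open) to 1 (shut), set as the call begins (left out, the last holds). The fingers move at their own pace and stop on an object; "force" is the grip in N (left out, the last holds). Time passes only in rows, so rows that do not move let the fingers close. It gives the time, the measured TCP pose, the force, the opening and the grip force at its end, in the units of the state.
- bot.state(): the state, without advancing time (a new reading comes with each control period).
- cams.snapshot(name): name is "side" or "top"; returns a dict with "img" (480x640x3 uint8, red, green, blue), "fovy" (degrees; the focal length in pixels is half the picture's height over the tangent of half this angle, whatever the lens; pixels are square), "cx", "cy" (the principal point, pixels), "extrinsics" (4x4, takes a point from camera to world coordinates). Camera axes: x right, y down, z forward; pixel columns grow to the right and rows downward; lengths in m; the calibration is good to about 2 mm. A picture is of the moment at which its call begins. There is no depth.
- bot.sign_off(): hands the job in; it is judged then, once.
Trained networks look in a picture, given as the dict that the camera call returned (one of the last four; its "shot" number tells which), for a name from the list of things; names that differ only in an ending like _2 or _b are one class to them, and where a whole thing is asked for, a point or a joint stands for the part that bears it (a point fixed in the world has none). Each returns a list of dicts, best first, with "score" (0 to 1); they miss things now and then, are a little off and sometimes report something else, mostly with a low value. They report only what shows in the picture. A call takes as long as a camera call. They do not tell look-alikes from the thing itself.
- look_for(picture, thing): "centre" ([x, y, z] in m, in world coordinates, good to about 4 mm: the middle of the surface that is visible of it).
- pinpoint(picture, thing): "centre" ([x, y, z] in m, in world coordinates, good to about 4 mm: a listed point, or the origin of a listed thing).
The state is a dict: "time_s": time; "joint_pos": joint angles; "qvel": joint speeds; "joint_torque": joint torques, N m; "position": TCP position; "ee_rot": TCP orientation; "force": force on the tool from outside, world axes, zero at the start; "torque": the same for the moment, N m; "opening": finger opening in m; "gripper_force": force on a finger pad.
Only numpy, scipy, OpenCV 4.12 (cv2) and the standard library are available. Lean on these libraries where they do the work, as an engineer would, in place of code of your own. Each camera call takes 0.05 s, during which the arm holds its last target. There are 200 camera calls.

## Working session

There is one attempt and no reset: what is moved stays moved. The work goes in short steps, Python scripts to look and compute and a tool call to move; the robot and the scene stay as the last step left them, time stands still between calls to the robot, and variables do not carry over. Pictures are saved under pics/ and viewed, at most 14 in all, crops included, and the job is handed in when it is done.

Besides the shell and the picture viewer there is one more tool, called after "Emit:" as name(argument=value, ...) on one line, values as JSON. step_arm: Moves the arm, as the interface text tells. Its arguments: {"type":"object","properties":{"steps":{"type":"array","items":{"type":"object","properties":{"linear":{"type":"array","items":{"type":"number"}},"twist":{"type":"number"}}}},"grip":{"type":"number"},"force":{"type":"number"}},"required":["steps"]}

```bash
mkdir -p pics
python3 - <<'E'
from station import bot,cams,look_for,pinpoint
import cv2,numpy as np
s=bot.state();print(s['position'],s['ee_rot'],bot.grip_point_offset,s['time_s'],s['opening'])
for n in("side","top"):
    p=cams.snapshot(n);cv2.imwrite(f"pics/{n}0.png",p['img'][:,:,::-1]);print(n,p['fovy'],p['cx'],p['cy'],np.round(p['extrinsics'],3).tolist())
    for t in "yellow_pot red_pot green_pot riser cup wheel white_tile blue_tile black_tile vase".split():
        print(t,[(np.round(d['centre'],3).tolist(),round(d['score'],2)) for d in pinpoint(p,t)[:4]])
print(bot.state()['time_s'])
E
```

```text
[0.15113208 0.58035174 0.22154151] [-3.13971453e+00 -1.20944419e-04  2.88677591e+00] -0.0187 0.0 0.08782937113661983
side 56.401017428438145 317.04725231254747 247.4365198154982 [[0.815, -0.326, 0.479, 0.104], [-0.579, -0.425, 0.696, -0.633], [-0.023, -0.845, -0.535, 0.533], [0.0, 0.0, 0.0, 1.0]]
yellow_pot [([0.488, 0.373, 0.001], 0.64)]
red_pot [([0.374, -0.318, 0.003], 0.86)]
green_pot [([0.669, 0.4, 0.004], 0.43)]
riser [([0.525, -0.272, 0.0], 0.68), ([0.622, -0.332, -0.006], 0.58)]
cup [([0.364, 0.34, 0.003], 0.65)]
wheel [([0.544, 0.0, -0.003], 0.77)]
white_tile [([0.575, -0.141, 0.007], 0.58)]
blue_tile [([0.683, 0.039, -0.004], 0.84)]
black_tile [([0.516, 0.135, 0.001], 0.92), ([0.364, 0.339, 0.001], 0.45)]
vase [([0.494, -0.401, -0.0], 0.81), ([0.684, 0.038, -0.001], 0.27)]
top 43.025474686363225 311.52692661965256 246.35612218013065 [[0.001, -0.995, 0.097, 0.412], [-1.0, -0.001, 0.004, -0.01], [-0.004, -0.097, -0.995, 1.374], [0.0, 0.0, 0.0, 1.0]]
yellow_pot [([0.49, 0.374, -0.001], 0.62)]
red_pot [([0.375, -0.313, 0.001], 0.9)]
green_pot [([0.671, 0.403, 0.0], 0.67), ([0.613, 0.338, -0.004], 0.61)]
riser [([0.615, -0.335, 0.003], 0.9), ([0.524, -0.277, -0.0], 0.85)]
cup [([0.364, 0.338, 0.001], 0.94), ([0.573, -0.146, 0.002], 0.75)]
wheel [([0.543, -0.006, 0.001], 0.83), ([0.49, 0.376, -0.002], 0.4), ([0.618, -0.334, -0.001], 0.31), ([0.518, 0.135, 0.0], 0.23)]
white_tile [([0.571, -0.146, 0.002], 0.57)]
blue_tile [([0.686, 0.041, 0.002], 0.96)]
black_tile [([0.516, 0.136, 0.001], 0.77)]
vase [([0.492, -0.394, 0.002], 0.97)]
1.1
```

View pics/side0.png

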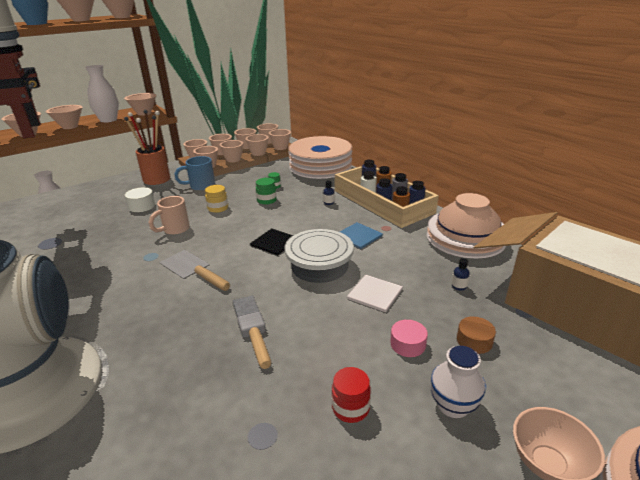

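View pics/top0.png

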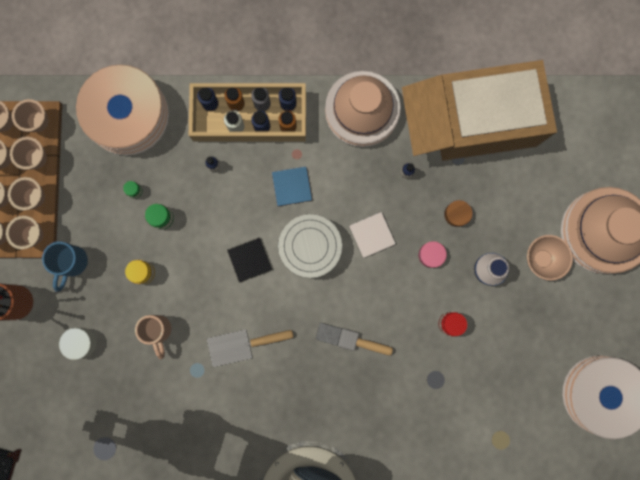

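The side view shows two green pots, the larger at top px (157,215) and the smaller at (132,188). The larger one fits the 54 mm pot. There are two riser shapes, brown at top px (459,213) and pink at (433,255), and the brown wooden one is the one meant. The mug with its handle toward the robot is at (150,330). The white jar, blue mug and pink handleless cups are not meant. Next I'll confirm the choices in a crop and measure.

```bash
cat > h.py <<'E'
from station import bot,cams,look_for,pinpoint
import cv2,numpy as np
from scipy.optimize import least_squares
def proj(p,X):
    E=p['extrinsics'];f=240/np.tan(np.radians(p['fovy'])/2)
    c=(np.atleast_2d(X)-E[:3,3])@E[:3,:3];return np.c_[p['cx']+f*c[:,0]/c[:,2],p['cy']+f*c[:,1]/c[:,2]]
def cyl(d,z0,z1):
    a=np.linspace(0,2*np.pi,60);r=d/2
    return np.vstack([np.c_[r*np.cos(a),r*np.sin(a),0*a+z] for z in(z0,z1)])
def sq(yaw,s=.08,h=.008):
    c,q=np.cos(yaw),np.sin(yaw);return np.array([[c*x-q*y,q*x+c*y,z] for x in(-s/2,s/2) for y in(-s/2,s/2) for z in(0,h)])
def cen(pts):
    h=cv2.convexHull(pts.astype(np.float32));m=cv2.moments(h);return np.array([m['m10']/m['m00'],m['m01']/m['m00']]),m['m00']
def blob(p,lo,hi,near,op=0,fill=True,rad=60):
    hsv=cv2.cvtColor(p['img'],cv2.COLOR_RGB2HSV);lo,hi=np.array(lo),np.array(hi)
    if lo[0]<0: m=cv2.inRange(hsv,np.array([0,*lo[1:]]),hi)|cv2.inRange(hsv,np.array([180+lo[0],*lo[1:]]),np.array([180,*hi[1:]]))
    else: m=cv2.inRange(hsv,lo,hi)
    if op: m=cv2.morphologyEx(cv2.morphologyEx(m,cv2.MORPH_CLOSE,np.ones((5,5))),cv2.MORPH_OPEN,cv2.getStructuringElement(2,(op,op)))
    cs,_=cv2.findContours(m,cv2.RETR_EXTERNAL,cv2.CHAIN_APPROX_NONE)
    cs=[c for c in cs if cv2.contourArea(c)>25]
    if not cs:return None
    c=max(cs,key=lambda c:cv2.pointPolygonTest(c,tuple(map(float,near)),True))
    return cen(cv2.convexHull(c)[:,0])
# name: shape, lo, hi, opening
S={'yellow_pot':(cyl(.05,.042,.056),(20,150,80),(32,255,255),0),'red_pot':(cyl(.05,.042,.056),(-8,170,60),(8,255,255),0),
'green_pot':(cyl(.05,.042,.056),(50,130,30),(80,255,255),0),'riser':(cyl(.058,0,.03),(5,130,40),(16,255,255),0),
'cup':(cyl(.062,0,.072),(-10,45,60),(18,255,255),15),'blue_tile':(None,(98,110,40),(115,255,255),0),
'black_tile':(None,(0,0,0),(180,255,34),3),'white_tile':(None,(0,0,150),(40,60,255),3),'wheel':(cyl(.14,.042,.05),(0,0,110),(180,60,255),9)}
def fit(ps,n,x0,yaw=0,zz=0):
    sh,lo,hi,op=S[n]
    if sh is None: sh=sq(yaw)
    x0=np.array(x0,float);b=[blob(p,lo,hi,cen(proj(p,sh+x0))[0],op) for p in ps]
    f=lambda x:np.concatenate([cen(proj(p,sh+x))[0]-k[0] for p,k in zip(ps,b) if k])
    r=least_squares(f,x0);return r.x,np.round(f(r.x),1),[round(k[1]/cen(proj(p,sh+r.x))[1],2) for p,k in zip(ps,b) if k]
E
python3 - <<'E'
from h import *
ps=[cams.snapshot("side"),cams.snapshot("top")];print(ps[0].keys())
G=dict(yellow_pot=(.489,.3735,0),red_pot=(.3745,-.315,0),green_pot=(.613,.338,0),riser=(.618,-.334,0),cup=(.364,.339,0),wheel=(.5435,-.003,0),blue_tile=(.685,.04,0),black_tile=(.517,.1355,0),white_tile=(.573,-.143,0))
for n,g in G.items():
    try:
        x,r,a=fit(ps,n,g,.1);print(n,np.round(x,4),r,a)
    except Exception as e:print(n,e)
x,r,a=fit(ps,'green_pot',(.671,.402,-.01));print('other green',x,r,a)
t=ps[1]['img'];s=ps[0]['img']
c=[cv2.resize(i[y:y+100,x:x+130],(390,300),interpolation=2) for i,y,x in((t,160,100),(t,180,400),(s,150,200),(s,300,380))]
cv2.imwrite('pics/c1.png',np.vstack([np.hstack(c[:2]),np.hstack(c[2:])])[:,:,::-1])
cv2.imwrite('pics/c2.png',np.hstack([cv2.resize(t[290:390,100:230],(390,300)),cv2.resize(t[190:290,245:375],(390,300))])[:,:,::-1])
E
```

```text
dict_keys(['img', 'fovy', 'cx', 'cy', 'extrinsics', 'shot'])
yellow_pot [ 0.4855  0.3742 -0.0055] [ 0.3 -0.1  0.   0.3] [1.21, 0.95]
red_pot [ 0.3734 -0.3148 -0.0082] [-0.3  0.   0.2 -0.3] [1.15, 0.94]
green_pot [0.6127 0.3324 0.001 ] [-1.9 -0.1  0.6 -1.4] [1.73, 0.81]
riser [ 0.6192 -0.3346  0.0024] [-0.1  0.   0.1 -0.1] [0.85, 0.78]
cup [0.3597 0.3388 0.0018] [-0.1  0.   0.  -0.1] [1.01, 1.05]
wheel [ 0.5235 -0.0134 -0.1824] [ 39.7  -2.  -16.9  35.3] [77.41, 114.73]
blue_tile [0.6859 0.0309 0.0054] [-9.7  1.1  4.2 -1.5] [0.18, 0.75]
black_tile [0.5149 0.1259 0.0087] [ 4.1 -1.5 -3.7  0.9] [0.73, 0.35]
white_tile [ 0.5712 -0.1386 -0.0036] [ 1.5  1.5 -1.   0.8] [1.36, 0.98]
other green [ 0.67314796  0.41106628 -0.04489812] [ 4.   0.3 -2.1  2. ] [2.06, 0.32]
```

View pics/c1.png

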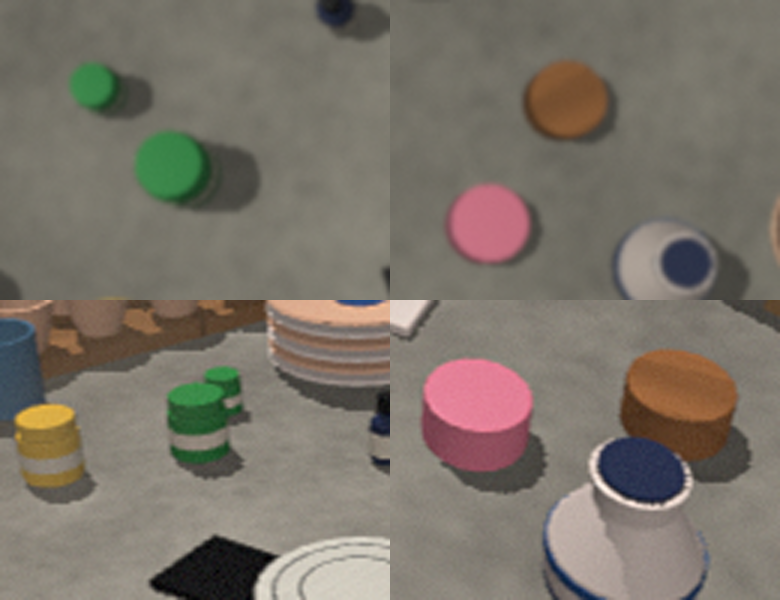

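View pics/c2.png

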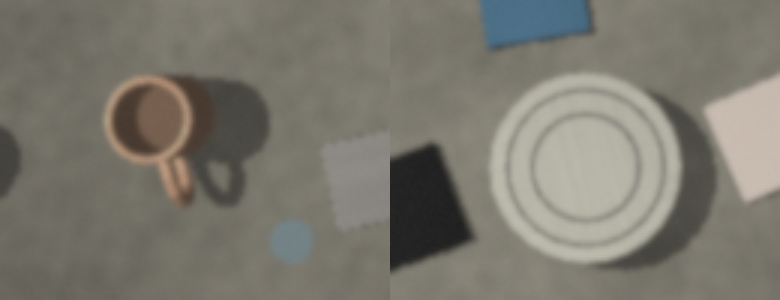

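The crop confirms it: the large green pot at px (157,215) has about 1.6 times the diameter of the small one at (132,188), and the brown wooden riser is at (459,213). The mug's handle points toward −x, turned about 17° toward −y. Next I'll measure the lids, tiles and wheel from pixel rays and plan the moves.

```bash
cat >> h.py <<'E'
def ray(p,u,v,z):
    E=p['extrinsics'];f=240/np.tan(np.radians(p['fovy'])/2);d=E[:3,:3]@np.array([(u-p['cx'])/f,(v-p['cy'])/f,1]);o=E[:3,3];return (o+d*(z-o[2])/d[2])[:2]
def plan(tgt,yaw=None,step=.04,n=None):
    """rows of equal tool-frame shift+twist to TCP tgt, yaw in deg (mod 180)"""
    s=bot.state();d=np.array(tgt)-s['position'];y0=np.degrees(s['ee_rot'][2])
    dy=0 if yaw is None else (yaw-y0+90)%180-90
    n=n or int(max(np.ceil(np.linalg.norm(d)/step),np.ceil(abs(dy)/7),1))
    M=np.zeros((2,2))
    for i in range(n):
        a=np.radians(y0+dy*i/n);M+=np.array([[np.cos(a),np.sin(a)],[np.sin(a),-np.cos(a)]])
    v=np.linalg.solve(M,d[:2]);print(f"n={n} linear=[{v[0]:.4f},{v[1]:.4f},{-d[2]/n:.4f}] twist={-dy/n:.2f} | pos {np.round(s['position'],4)} yaw {y0:.1f} t {s['time_s']:.1f} j6 {s['joint_pos'][5]:.2f}")
E
python3 - <<'E'
from h import *
p=cams.snapshot("top");q=cams.snapshot("side")
hsv=cv2.cvtColor(p['img'],cv2.COLOR_RGB2HSV)
for n,(u,v),lo,hi,z in(('blue',(292,187),(95,70,30),(120,255,255),.008),('black',(250,260),(0,0,0),(180,255,45),.008),('white',(372,234),(0,0,165),(180,80,255),.008),('wheel',(310,246),(0,0,135),(180,80,255),.05)):
    m=cv2.inRange(hsv,np.array(lo),np.array(hi));r=55 if n=='wheel' else 32
    k=np.zeros_like(m);cv2.circle(k,(u,v),r if n=='wheel' else 26,255,-1);m=cv2.morphologyEx(m&k,cv2.MORPH_CLOSE,np.ones((7,7)))
    c=max(cv2.findContours(m,0,1)[0],key=cv2.contourArea);ct,wh,an=cv2.minAreaRect(c)
    x=ray(p,*ct,z);print(n,np.round(ct,1),np.round(wh,1),round(an),np.round(x,4),'side px',np.round(proj(q,[[*x,z]]),0))
for n,(u,v,z) in dict(green=(157.3,215,.056),riser=(459,212.7,.03),cup=(149.3,329.3,.072)).items():print(n,np.round(ray(p,u,v,z),4))
for n,g in dict(yellow_pot=(.487,.374),red_pot=(.3745,-.315),green_pot=(.613,.336)).items():
    sh=cyl(.05,.056,.0561);lo,hi=S[n][1:3]
    hsvm=blob(p,(lo[0],lo[1],120),hi,cen(proj(p,sh+[*g,0]))[0]);print(n,hsvm,np.round(ray(p,*hsvm[0],.052),4), 'exp area',cen(proj(p,sh+[*g,0]))[1])
plan([.487,.374,.09],180)
E
```

```text
blue [291.6 185.9] [33.9 34.4] 81 [0.683  0.0405] side px [[358. 234.]]
black [249.5 259.5] [32.9 33.4] 69 [0.515  0.1345] side px [[274. 240.]]
white [371.6 234.3] [34.5 34.7] 67 [ 0.5723 -0.1406] side px [[374. 290.]]
wheel [305.7 246.4] [64.8 71.6] 63 [0.5406 0.0075] side px [[315. 244.]]
green [0.6088 0.3322]
riser [ 0.6183 -0.3335]
cup [0.3614 0.3387]
yellow_pot (array([136.64814815, 271.00308642]), 378.0) [0.4863 0.375 ] exp area 416.32307418528944
red_pot (array([453.92723005, 323.9471831 ]), 426.0) [ 0.373  -0.3119] exp area 429.4268770846538
green_pot (array([155.61177816, 214.44253859]), 291.5) [0.6106 0.337 ] exp area 405.11900609428994
n=11 linear=[-0.0329,-0.0144,0.0121] twist=-1.33 | pos [0.1512 0.5806 0.2226] yaw 165.4 t 1.3 j6 -0.06
```

Emit:
step_arm(steps=[{"linear": [-0.033,-0.0144,0.012],"twist": -1.33},{"linear": [-0.033,-0.0144,0.012],"twist": -1.33},{"linear": [-0.033,-0.0144,0.012],"twist": -1.33},{"linear": [-0.033,-0.0144,0.012],"twist": -1.33},{"linear": [-0.033,-0.0144,0.012],"twist": -1.33},{"linear": [-0.033,-0.0144,0.012],"twist": -1.33},{"linear": [-0.033,-0.0144,0.012],"twist": -1.33},{"linear": [-0.033,-0.0144,0.012],"twist": -1.33},{"linear": [-0.033,-0.0144,0.012],"twist": -1.33},{"linear": [-0.033,-0.0144,0.012],"twist": -1.33},{"linear": [-0.033,-0.0144,0.012],"twist": -1.33},{"linear": [0,0,0],"twist": 0}], grip=0, force=20)

```text
time_s: 2.5
position: [0.4903, 0.371, 0.0878]
ee_rot: [-3.138, -0.002, 3.138]
force: [-0.9, -0.3, -0.3]
opening: 0.0876
gripper_force: 0.0
```

Emit:
step_arm(steps=[{"linear": [0.004,0.0035,0.02],"twist": 0},{"linear": [0,0,0.02],"twist": 0},{"linear": [0,0,0.02],"twist": 0},{"linear": [0,0,0.018],"twist": 0},{"linear": [0,0,0],"twist": 0}])

```text
time_s: 3.0
position: [0.4818, 0.377, 0.0097]
ee_rot: [-3.139, -0.005, -3.141]
force: [-1.0, 0.8, -0.5]
opening: 0.0874
gripper_force: 0.0
```

Emit:
step_arm(steps=[{"linear": [0,0,0]},{"linear": [0,0,0]},{"linear": [0,0,0]},{"linear": [0,0,0]},{"linear": [0,0,0]},{"linear": [0,0,0]},{"linear": [0,0,0]}], grip=1, force=20)

```text
schema error: expected keys linear, twist
```

Emit:
step_arm(steps=[{"linear": [0,0,-0.02]},{"linear": [0,0,-0.03]},{"linear": [0,0,-0.03]},{"linear": [0,0,-0.03]},{"linear": [0,0,0]}])

```text
schema error: expected keys linear, twist
```

```bash
python3 -c "
from h import *
plan([.515,.134,.06],180)"
```

```text
n=7 linear=[-0.0047,-0.0347,-0.0072] twist=0.01 | pos [0.4818 0.377  0.0097] yaw -179.9 t 3.0 j6 -0.96
```

Emit:
step_arm(steps=[{"linear": [-0.004,0,0],"twist": 0},{"linear": [0,0,0],"twist": 0}])

```text
time_s: 3.2
position: [0.4889, 0.3783, 0.0145]
ee_rot: [3.14, 0.002, -3.141]
force: [-0.4, 0.9, -0.1]
opening: 0.0876
gripper_force: 0.0
```

Emit:
step_arm(steps=[{"linear": [0,0,0],"twist": 0},{"linear": [0,0,0],"twist": 0},{"linear": [0,0,0],"twist": 0},{"linear": [0,0,0],"twist": 0},{"linear": [0,0,0],"twist": 0},{"linear": [0,0,0],"twist": 0},{"linear": [0,0,0],"twist": 0}], grip=1, force=20)

```text
time_s: 3.9
position: [0.488, 0.3774, 0.0128]
ee_rot: [-3.141, 0.0, -3.141]
force: [-0.4, -1.9, 1.3]
opening: 0.0537
gripper_force: 20.0
```

Emit:
step_arm(steps=[{"linear": [0,0,-0.02],"twist": 0},{"linear": [0,0,-0.03],"twist": 0},{"linear": [0,0,-0.03],"twist": 0},{"linear": [0,0,0],"twist": 0},{"linear": [0,0,0],"twist": 0}])

```text
time_s: 4.4
position: [0.4881, 0.3779, 0.0926]
ee_rot: [3.141, 0.001, -3.141]
force: [-0.2, 0.2, -2.0]
opening: 0.0536
gripper_force: 20.0
```

```bash
python3 -c "
from h import *
plan([.515,.134,.06],180,.035)"
```

```text
n=8 linear=[-0.0034,-0.0305,0.0041] twist=0.00 | pos [0.4881 0.3779 0.0926] yaw -180.0 t 4.4 j6 -0.97
```

Emit:
step_arm(steps=[{"linear": [-0.0035,-0.0305,0],"twist": 0},{"linear": [-0.0035,-0.0305,0],"twist": 0},{"linear": [-0.0035,-0.0305,0],"twist": 0},{"linear": [-0.0035,-0.0305,0],"twist": 0},{"linear": [-0.0035,-0.0305,0],"twist": 0},{"linear": [-0.0035,-0.0305,0],"twist": 0},{"linear": [-0.0035,-0.0305,0],"twist": 0},{"linear": [-0.0035,-0.0305,0],"twist": 0},{"linear": [0,0,0.03],"twist": 0},{"linear": [0,0,0.02],"twist": 0},{"linear": [0,0,0],"twist": 0},{"linear": [0,0,0],"twist": 0}])

```text
time_s: 5.6
position: [0.515, 0.1335, 0.041]
ee_rot: [-3.141, -0.003, -3.141]
force: [-0.1, 0.2, -1.0]
opening: 0.0536
gripper_force: 20.0
```

```bash
python3 -c "
from h import *
plan([.5165,.134,.022],180,.01)"
```

```text
n=2 linear=[-0.0008,0.0002,0.0095] twist=0.02 | pos [0.515  0.1335 0.041 ] yaw -180.0 t 5.6 j6 -1.38
```

Emit:
step_arm(steps=[{"linear": [-0.001,0.0005,0.01],"twist": 0},{"linear": [0,0,0.005],"twist": 0},{"linear": [0,0,0.004],"twist": 0},{"linear": [0,0,0],"twist": 0},{"linear": [0,0,0],"twist": 0}])

```text
time_s: 6.1
position: [0.5171, 0.1342, 0.0238]
ee_rot: [3.142, 0.0, -3.141]
force: [0.6, -1.3, -1.6]
opening: 0.054
gripper_force: 20.0
```

Emit:
step_arm(steps=[{"linear": [0,0,0.003],"twist": 0},{"linear": [0,0,0],"twist": 0},{"linear": [0,0,0],"twist": 0}])

```text
time_s: 6.4
position: [0.5172, 0.1342, 0.0208]
ee_rot: [3.141, 0.0, -3.141]
force: [-0.2, 0.4, -1.3]
opening: 0.0535
gripper_force: 20.0
```

Emit:
step_arm(steps=[{"linear": [0,0,0],"twist": 0},{"linear": [0,0,0],"twist": 0},{"linear": [0,0,0],"twist": 0},{"linear": [0,0,-0.015],"twist": 0},{"linear": [0,0,-0.03],"twist": 0},{"linear": [0,0,-0.04],"twist": 0},{"linear": [0,0,-0.03],"twist": 0},{"linear": [0,0,0],"twist": 0},{"linear": [0,0,0],"twist": 0}], grip=0.25)

```text
time_s: 7.3
position: [0.5176, 0.1342, 0.1374]
ee_rot: [3.141, 0.003, -3.141]
force: [-0.9, 0.0, -0.7]
opening: 0.0658
gripper_force: 0.0
```

```bash
python3 -c "
from h import *
plan([.611,.335,.10],229,.035)"
```

```text
n=7 linear=[-0.0234,0.0227,0.0053] twist=-7.00 | pos [0.5176 0.1342 0.1374] yaw -180.0 t 7.3 j6 -1.38
```

Emit:
step_arm(steps=[{"linear": [-0.0235,0.0227,0],"twist": -7},{"linear": [-0.0235,0.0227,0],"twist": -7},{"linear": [-0.0235,0.0227,0],"twist": -7},{"linear": [-0.0235,0.0227,0],"twist": -7},{"linear": [-0.0235,0.0227,0],"twist": -7},{"linear": [-0.0235,0.0227,0.01],"twist": -7},{"linear": [-0.0235,0.0227,0.02],"twist": -7},{"linear": [0,0,0.02],"twist": 0},{"linear": [0,0,0],"twist": 0},{"linear": [0,0,0],"twist": 0}], grip=0)

```text
time_s: 8.3
position: [0.61, 0.3347, 0.0841]
ee_rot: [3.141, -0.003, -2.286]
force: [0.7, -0.4, 0.4]
opening: 0.0876
gripper_force: 0.0
```

```bash
python3 -c "
from h import *
plan([.611,.335,.012],229,.02)"
```

```text
n=4 linear=[-0.0002,-0.0001,0.0180] twist=0.00 | pos [0.61   0.3347 0.0841] yaw -131.0 t 8.3 j6 -1.97
```

Emit:
step_arm(steps=[{"linear": [-0.0005,0,0.02],"twist": 0},{"linear": [0,0,0.02],"twist": 0},{"linear": [0,0,0.02],"twist": 0},{"linear": [0,0,0.012],"twist": 0},{"linear": [0,0,0],"twist": 0},{"linear": [0,0,0],"twist": 0}])

```text
time_s: 8.9
position: [0.6116, 0.3356, 0.015]
ee_rot: [-3.141, 0.001, -2.286]
force: [-0.1, -0.3, 0.1]
opening: 0.0877
gripper_force: 0.0
```

Emit:
step_arm(steps=[{"linear": [0,0,0],"twist": 0},{"linear": [0,0,0],"twist": 0},{"linear": [0,0,0],"twist": 0},{"linear": [0,0,0],"twist": 0},{"linear": [0,0,0],"twist": 0},{"linear": [0,0,0],"twist": 0},{"linear": [0,0,0],"twist": 0}], grip=1)

```text
time_s: 9.6
position: [0.6111, 0.3358, 0.0139]
ee_rot: [-3.142, 0.0, -2.286]
force: [-1.4, 1.2, 2.6]
opening: 0.0541
gripper_force: 20.0
```

Emit:
step_arm(steps=[{"linear": [0,0,-0.02],"twist": 0},{"linear": [0,0,-0.03],"twist": 0},{"linear": [0,0,-0.04],"twist": 0},{"linear": [0,0,-0.02],"twist": 0},{"linear": [0,0,0],"twist": 0},{"linear": [0,0,0],"twist": 0}])

```text
time_s: 10.2
position: [0.6109, 0.3356, 0.1226]
ee_rot: [3.141, -0.001, -2.286]
force: [-1.0, 0.1, -2.0]
opening: 0.0541
gripper_force: 20.0
```

```bash
python3 -c "
from h import *
plan([.684,.0405,.12],190,.035)"
```

```text
n=9 linear=[0.0105,-0.0328,0.0003] twist=4.34 | pos [0.6109 0.3356 0.1226] yaw -131.0 t 10.2 j6 -1.97
```

Emit:
step_arm(steps=[{"linear": [0.0105,-0.0328,0],"twist": 4.34},{"linear": [0.0105,-0.0328,0],"twist": 4.34},{"linear": [0.0105,-0.0328,0],"twist": 4.34},{"linear": [0.0105,-0.0328,0],"twist": 4.34},{"linear": [0.0105,-0.0328,0],"twist": 4.34},{"linear": [0.0105,-0.0328,0],"twist": 4.34},{"linear": [0.0105,-0.0328,0],"twist": 4.34},{"linear": [0.0105,-0.0328,0.02],"twist": 4.34},{"linear": [0.0105,-0.0328,0.02],"twist": 4.34},{"linear": [0,0,0.03],"twist": 0},{"linear": [0,0,0],"twist": 0},{"linear": [0,0,0],"twist": 0}])

```text
time_s: 11.4
position: [0.6826, 0.0409, 0.0509]
ee_rot: [3.14, -0.005, -2.967]
force: [-0.1, 0.0, 0.2]
opening: 0.0535
gripper_force: 20.0
```

```bash
python3 -c "
from h import *
plan([.684,.0405,.022],190,.03)"
```

```text
n=1 linear=[-0.0013,-0.0006,0.0289] twist=-0.00 | pos [0.6826 0.0409 0.0509] yaw -170.0 t 11.4 j6 -1.74
```

Emit:
step_arm(steps=[{"linear": [-0.001,-0.0005,0.013],"twist": 0},{"linear": [0,0,0.01],"twist": 0},{"linear": [0,0,0.005],"twist": 0},{"linear": [0,0,0],"twist": 0},{"linear": [0,0,0],"twist": 0},{"linear": [0,0,0.001],"twist": 0},{"linear": [0,0,0],"twist": 0}])

```text
time_s: 12.1
position: [0.6855, 0.0403, 0.0251]
ee_rot: [-3.141, 0.001, -2.968]
force: [0.1, -0.3, -1.0]
opening: 0.054
gripper_force: 20.0
```

Emit:
step_arm(steps=[{"linear": [0,0,0],"twist": 0},{"linear": [0,0,0],"twist": 0},{"linear": [0,0,0],"twist": 0},{"linear": [0,0,-0.015],"twist": 0},{"linear": [0,0,-0.03],"twist": 0},{"linear": [0,0,-0.04],"twist": 0},{"linear": [0,0,-0.03],"twist": 0},{"linear": [0,0,0],"twist": 0},{"linear": [0,0,0],"twist": 0}], grip=0.25)

```text
time_s: 13.0
position: [0.6859, 0.0403, 0.1417]
ee_rot: [-3.141, 0.003, -2.968]
force: [-0.8, -0.9, -1.4]
opening: 0.0655
gripper_force: 0.0
```

```bash
python3 -c "
from h import *
plan([.618,-.334,.14],206,.035)"
```

```text
n=11 linear=[0.0160,-0.0308,0.0002] twist=-1.46 | pos [0.6859 0.0403 0.1417] yaw -170.0 t 13.0 j6 -1.74
```

```bash
python3 -c "
from h import *
plan([.618,-.334,.14],184,.035)"
```

```text
n=11 linear=[0.0104,-0.0330,0.0002] twist=0.54 | pos [0.6859 0.0403 0.1417] yaw -170.0 t 13.0 j6 -1.74
```

Emit:
step_arm(steps=[{"linear": [0.0104,-0.033,0],"twist": 0.54},{"linear": [0.0104,-0.033,0],"twist": 0.54},{"linear": [0.0104,-0.033,0],"twist": 0.54},{"linear": [0.0104,-0.033,0],"twist": 0.54},{"linear": [0.0104,-0.033,0],"twist": 0.54},{"linear": [0.0104,-0.033,0],"twist": 0.54},{"linear": [0.0104,-0.033,0],"twist": 0.54},{"linear": [0.0104,-0.033,0],"twist": 0.54},{"linear": [0.0104,-0.033,0],"twist": 0.54},{"linear": [0.0104,-0.033,0],"twist": 0.54},{"linear": [0.0104,-0.033,0],"twist": 0.54},{"linear": [0,0,0.02],"twist": 0}], grip=0)

```text
time_s: 14.2
position: [0.6164, -0.3391, 0.1203]
ee_rot: [-3.139, 0.001, -3.076]
force: [0.9, 0.0, 0.9]
opening: 0.0876
gripper_force: 0.0
```

Emit:
step_arm(steps=[{"linear": [0,0,0.03],"twist": 0},{"linear": [0,0,0],"twist": 0},{"linear": [0,0,0],"twist": 0},{"linear": [0,0,0],"twist": 0}])

```text
time_s: 14.6
position: [0.6182, -0.334, 0.0909]
ee_rot: [-3.141, 0.001, -3.071]
force: [-0.7, -0.4, -0.1]
opening: 0.0881
gripper_force: 0.0
```

```bash
python3 -c "
from h import *
plan([.6185,-.334,.006],184,.02)"
```

```text
n=5 linear=[-0.0001,-0.0000,0.0170] twist=0.01 | pos [ 0.6182 -0.334   0.0909] yaw -175.9 t 14.6 j6 -2.19
```

Emit:
step_arm(steps=[{"linear": [0,0,0.02],"twist": 0},{"linear": [0,0,0.02],"twist": 0},{"linear": [0,0,0.02],"twist": 0},{"linear": [0,0,0.015],"twist": 0},{"linear": [0,0,0.01],"twist": 0},{"linear": [0,0,0],"twist": 0},{"linear": [0,0,0],"twist": 0},{"linear": [0,0,0],"twist": 0}])

```text
time_s: 15.4
position: [0.6185, -0.3346, 0.0063]
ee_rot: [-3.14, 0.002, -3.071]
force: [-0.3, 0.7, 0.1]
opening: 0.0877
gripper_force: 0.0
```

Emit:
step_arm(steps=[{"linear": [0,0,0],"twist": 0},{"linear": [0,0,0],"twist": 0},{"linear": [0,0,0],"twist": 0},{"linear": [0,0,0],"twist": 0},{"linear": [0,0,0],"twist": 0},{"linear": [0,0,0],"twist": 0},{"linear": [0,0,0],"twist": 0}], grip=1)

```text
time_s: 16.1
position: [0.6178, -0.3341, 0.0048]
ee_rot: [-3.142, 0.0, -3.071]
force: [0.3, 0.0, 0.8]
opening: 0.0577
gripper_force: 20.0
```

Emit:
step_arm(steps=[{"linear": [0,0,-0.02],"twist": 0},{"linear": [0,0,-0.03],"twist": 0},{"linear": [0,0,-0.04],"twist": 0},{"linear": [0,0,-0.04],"twist": 0},{"linear": [0,0,0],"twist": 0},{"linear": [0,0,0],"twist": 0}])

```text
time_s: 16.7
position: [0.6183, -0.3344, 0.1359]
ee_rot: [-3.14, 0.002, -3.071]
force: [-0.4, 0.0, -0.7]
opening: 0.0575
gripper_force: 20.0
```

```bash
python3 -c "
from h import *
plan([.542,-.003,.13],184,.034)"
```

```text
n=11 linear=[0.0048,0.0305,0.0005] twist=0.00 | pos [ 0.6183 -0.3344  0.1359] yaw -176.0 t 16.7 j6 -2.19
```

Emit:
step_arm(steps=[{"linear": [0.0048,0.0305,0],"twist": 0},{"linear": [0.0048,0.0305,0],"twist": 0},{"linear": [0.0048,0.0305,0],"twist": 0},{"linear": [0.0048,0.0305,0],"twist": 0},{"linear": [0.0048,0.0305,0],"twist": 0},{"linear": [0.0048,0.0305,0],"twist": 0},{"linear": [0.0048,0.0305,0],"twist": 0},{"linear": [0.0048,0.0305,0],"twist": 0},{"linear": [0.0048,0.0305,0],"twist": 0},{"linear": [0.0048,0.0305,0],"twist": 0},{"linear": [0.0048,0.0305,0.02],"twist": 0},{"linear": [0,0,0.02],"twist": 0}])

```text
time_s: 17.9
position: [0.54, 0.0002, 0.0922]
ee_rot: [3.14, -0.002, -3.068]
force: [0.4, -0.7, -1.2]
opening: 0.0576
gripper_force: 20.0
```

Emit:
step_arm(steps=[{"linear": [0,0,0.015],"twist": 0},{"linear": [0,0,0],"twist": 0},{"linear": [0,0,0],"twist": 0}])

```text
time_s: 18.2
position: [0.541, -0.0037, 0.0787]
ee_rot: [3.141, -0.002, -3.072]
force: [-0.7, -0.4, -0.2]
opening: 0.0578
gripper_force: 20.0
```

```bash
python3 -c "
from h import *
plan([.542,-.003,.055],184,.03)
p=cams.snapshot('side');q=cams.snapshot('top')
cv2.imwrite('pics/s2.png',np.hstack([cv2.resize(p['img'][190:320,230:430],(400,260)),cv2.resize(q['img'][150:300,210:410],(400,300))[:260]])[:,:,::-1])"
```

```text
n=1 linear=[-0.0010,0.0006,0.0237] twist=-0.02 | pos [ 0.541  -0.0037  0.0787] yaw -176.0 t 18.2 j6 -1.71
```

View pics/s2.png

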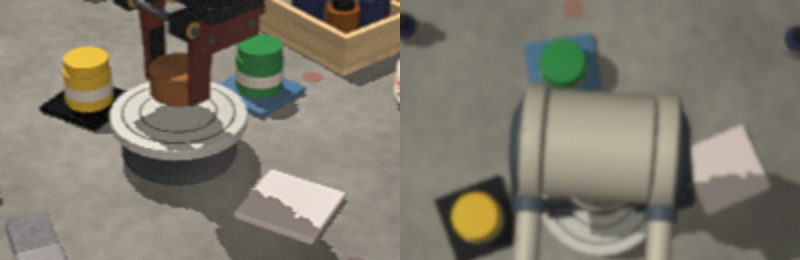

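The picture shows the yellow pot (crop px 88,80) and the green pot (260,65) standing on the left and far tiles. The held riser (178,80) is above the middle of the wheel. Lowering it now.

Emit:
step_arm(steps=[{"linear": [-0.001,0.0005,0.012],"twist": 0},{"linear": [0,0,0.007],"twist": 0},{"linear": [0,0,0.004],"twist": 0},{"linear": [0,0,0],"twist": 0},{"linear": [0,0,0],"twist": 0},{"linear": [0,0,0.001],"twist": 0},{"linear": [0,0,0],"twist": 0}])

```text
time_s: 19.0
position: [0.5426, -0.0026, 0.0559]
ee_rot: [-3.142, 0.0, -3.071]
force: [0.9, 1.0, -0.7]
opening: 0.0574
gripper_force: 20.0
```

Emit:
step_arm(steps=[{"linear": [0,0,0],"twist": 0},{"linear": [0,0,0],"twist": 0},{"linear": [0,0,0],"twist": 0},{"linear": [0,0,-0.015],"twist": 0},{"linear": [0,0,-0.03],"twist": 0},{"linear": [0,0,-0.04],"twist": 0},{"linear": [0,0,0],"twist": 0},{"linear": [0,0,0],"twist": 0}], grip=0.15)

```text
time_s: 19.8
position: [0.5434, -0.0026, 0.1432]
ee_rot: [-3.141, 0.004, -3.071]
force: [0.7, -0.6, -0.4]
opening: 0.0749
gripper_force: 0.0
```

```bash
python3 -c "
from h import *
plan([.374,-.314,.14],146,.034)"
```

```text
n=11 linear=[0.0087,-0.0317,0.0003] twist=3.46 | pos [ 0.5434 -0.0026  0.1432] yaw -176.0 t 19.8 j6 -1.71
```

Emit:
step_arm(steps=[{"linear": [0.0087,-0.0317,0],"twist": 3.46},{"linear": [0.0087,-0.0317,0],"twist": 3.46},{"linear": [0.0087,-0.0317,0],"twist": 3.46},{"linear": [0.0087,-0.0317,0],"twist": 3.46},{"linear": [0.0087,-0.0317,0],"twist": 3.46},{"linear": [0.0087,-0.0317,0],"twist": 3.46},{"linear": [0.0087,-0.0317,0],"twist": 3.46},{"linear": [0.0087,-0.0317,0],"twist": 3.46},{"linear": [0.0087,-0.0317,0],"twist": 3.46},{"linear": [0.0087,-0.0317,0],"twist": 3.46},{"linear": [0.0087,-0.0317,0],"twist": 3.46},{"linear": [0,0,0.02],"twist": 0}], grip=0)

```text
time_s: 21.0
position: [0.3707, -0.3172, 0.1221]
ee_rot: [-3.14, 0.003, 2.542]
force: [1.1, 0.3, -0.5]
opening: 0.0877
gripper_force: 0.0
```

Emit:
step_arm(steps=[{"linear": [0,0,0.03],"twist": 0},{"linear": [0,0,0],"twist": 0},{"linear": [0,0,0],"twist": 0},{"linear": [0,0,0],"twist": 0}])

```text
time_s: 21.4
position: [0.3729, -0.3144, 0.0919]
ee_rot: [-3.141, 0.001, 2.548]
force: [-0.2, -0.3, 0.5]
opening: 0.0884
gripper_force: 0.0
```

```bash
python3 -c "
from h import *
plan([.374,-.314,.013],146,.02)"
```

```text
n=4 linear=[-0.0002,0.0002,0.0197] twist=-0.00 | pos [ 0.3729 -0.3144  0.0919] yaw 146.0 t 21.4 j6 -1.75
```

Emit:
step_arm(steps=[{"linear": [-0.0005,0.0005,0.02],"twist": 0},{"linear": [0,0,0.02],"twist": 0},{"linear": [0,0,0.02],"twist": 0},{"linear": [0,0,0.018],"twist": 0},{"linear": [0,0,0],"twist": 0},{"linear": [0,0,0],"twist": 0}])

```text
time_s: 22.0
position: [0.3737, -0.3144, 0.014]
ee_rot: [-3.141, 0.001, 2.548]
force: [0.1, 0.0, 0.7]
opening: 0.0874
gripper_force: 0.0
```

Emit:
step_arm(steps=[{"linear": [0,0,0],"twist": 0},{"linear": [0,0,0],"twist": 0},{"linear": [0,0,0],"twist": 0},{"linear": [0,0,0],"twist": 0},{"linear": [0,0,0],"twist": 0},{"linear": [0,0,0],"twist": 0},{"linear": [0,0,0],"twist": 0}], grip=1)

```text
time_s: 22.7
position: [0.3732, -0.3142, 0.0129]
ee_rot: [-3.142, 0.0, 2.548]
force: [0.7, -0.5, 2.2]
opening: 0.0537
gripper_force: 20.0
```

Emit:
step_arm(steps=[{"linear": [0,0,-0.02],"twist": 0},{"linear": [0,0,-0.03],"twist": 0},{"linear": [0,0,-0.04],"twist": 0},{"linear": [0,0,-0.02],"twist": 0},{"linear": [0,0,0],"twist": 0},{"linear": [0,0,0],"twist": 0}])

```text
time_s: 23.3
position: [0.3729, -0.314, 0.1216]
ee_rot: [3.141, -0.001, 2.548]
force: [0.0, -0.3, -2.2]
opening: 0.0536
gripper_force: 20.0
```

```bash
python3 -c "
from h import *
plan([.5725,-.141,.12],112,.03)"
```

```text
n=9 linear=[0.0000,0.0298,0.0002] twist=3.77 | pos [ 0.3729 -0.314   0.1216] yaw 146.0 t 23.3 j6 -1.75
```

Emit:
step_arm(steps=[{"linear": [0,0.0298,0],"twist": 3.77},{"linear": [0,0.0298,0],"twist": 3.77},{"linear": [0,0.0298,0],"twist": 3.77},{"linear": [0,0.0298,0],"twist": 3.77},{"linear": [0,0.0298,0],"twist": 3.77},{"linear": [0,0.0298,0],"twist": 3.77},{"linear": [0,0.0298,0],"twist": 3.77},{"linear": [0,0.0298,0.02],"twist": 3.77},{"linear": [0,0.0298,0.02],"twist": 3.77},{"linear": [0,0,0.03],"twist": 0},{"linear": [0,0,0],"twist": 0},{"linear": [0,0,0],"twist": 0}])

```text
time_s: 24.5
position: [0.5713, -0.1407, 0.0503]
ee_rot: [-3.138, -0.003, 1.956]
force: [0.9, -0.7, -1.0]
opening: 0.0538
gripper_force: 20.0
```

```bash
python3 -c "
from h import *
plan([.5725,-.141,.022],112,.03)"
```

```text
n=1 linear=[-0.0007,0.0010,0.0283] twist=0.05 | pos [ 0.5713 -0.1407  0.0503] yaw 112.0 t 24.5 j6 -0.68
```

Emit:
step_arm(steps=[{"linear": [0,0.001,0.013],"twist": 0},{"linear": [0,0,0.01],"twist": 0},{"linear": [0,0,0.005],"twist": 0},{"linear": [0,0,0],"twist": 0},{"linear": [0,0,0],"twist": 0},{"linear": [0,0,0.001],"twist": 0},{"linear": [0,0,0],"twist": 0}])

```text
time_s: 25.2
position: [0.5741, -0.1408, 0.024]
ee_rot: [3.141, 0.0, 1.955]
force: [0.3, -0.6, -2.2]
opening: 0.0538
gripper_force: 20.0
```

Emit:
step_arm(steps=[{"linear": [0,0,0],"twist": 0},{"linear": [0,0,0],"twist": 0},{"linear": [0,0,0],"twist": 0},{"linear": [0,0,-0.015],"twist": 0},{"linear": [0,0,-0.03],"twist": 0},{"linear": [0,0,-0.04],"twist": 0},{"linear": [0,0,-0.04],"twist": 0},{"linear": [0,0,0],"twist": 0},{"linear": [0,0,0],"twist": 0}], grip=0.25)

```text
time_s: 26.1
position: [0.5747, -0.141, 0.1513]
ee_rot: [3.138, 0.003, 1.955]
force: [-0.6, 0.4, -0.1]
opening: 0.066
gripper_force: 0.0
```

```bash
python3 -c "
from h import *
plan([.362,.339,.15],197,.025)"
```

```text
n=22 linear=[0.0204,0.0164,0.0001] twist=-3.86 | pos [ 0.5747 -0.141   0.1513] yaw 112.0 t 26.1 j6 -0.68
```

Emit:
step_arm(steps=[{"linear": [0.0204,0.0164,0],"twist": -3.86},{"linear": [0.0204,0.0164,0],"twist": -3.86},{"linear": [0.0204,0.0164,0],"twist": -3.86},{"linear": [0.0204,0.0164,0],"twist": -3.86},{"linear": [0.0204,0.0164,0],"twist": -3.86},{"linear": [0.0204,0.0164,0],"twist": -3.86},{"linear": [0.0204,0.0164,0],"twist": -3.86},{"linear": [0.0204,0.0164,0],"twist": -3.86},{"linear": [0.0204,0.0164,0],"twist": -3.86},{"linear": [0.0204,0.0164,0],"twist": -3.86},{"linear": [0.0204,0.0164,0],"twist": -3.86}], grip=0)

```text
time_s: 27.2
position: [0.5602, 0.1413, 0.1468]
ee_rot: [-3.14, -0.003, 2.699]
force: [0.9, 0.2, 1.0]
opening: 0.0877
gripper_force: 0.0
```

Emit:
step_arm(steps=[{"linear": [0.0204,0.0164,0],"twist": -3.86},{"linear": [0.0204,0.0164,0],"twist": -3.86},{"linear": [0.0204,0.0164,0],"twist": -3.86},{"linear": [0.0204,0.0164,0],"twist": -3.86},{"linear": [0.0204,0.0164,0],"twist": -3.86},{"linear": [0.0204,0.0164,0],"twist": -3.86},{"linear": [0.0204,0.0164,0],"twist": -3.86},{"linear": [0.0204,0.0164,0],"twist": -3.86},{"linear": [0.0204,0.0164,0],"twist": -3.86},{"linear": [0.0204,0.0164,0],"twist": -3.86},{"linear": [0.0204,0.0164,0],"twist": -3.86}])

```text
time_s: 28.3
position: [0.3608, 0.3395, 0.1469]
ee_rot: [-3.141, -0.003, -2.843]
force: [-0.4, -0.0, 0.5]
opening: 0.0877
gripper_force: 0.0
```

Emit:
step_arm(steps=[{"linear": [0,0,0],"twist": 0},{"linear": [0,0,0],"twist": 0},{"linear": [0,0,0],"twist": 0}])

```text
time_s: 28.6
position: [0.3628, 0.3388, 0.148]
ee_rot: [-3.141, -0.001, -2.847]
force: [0.5, 0.9, 0.0]
opening: 0.0877
gripper_force: 0.0
```

```bash
python3 -c "
from h import *
plan([.362,.339,.10],197,.02)
p=cams.snapshot('side');q=cams.snapshot('top')
for n,g in dict(yellow_pot=(.515,.134),green_pot=(.684,.04),red_pot=(.573,-.141)).items():
  x,r,a=fit([p,q],n,(*g,.008));print(n,x,r,a,[np.round(d['centre'],3) for c in(p,q) for d in pinpoint(c,n)[:1]])
S['riser']=(cyl(.058,0,.03),(5,110,40),(18,255,255),0)
print(fit([p,q],'riser',(.542,-.003,.05)))
cv2.imwrite('pics/s3.png',np.hstack([cv2.resize(p['img'][150:330,130:410],(400,257))[:255],cv2.resize(q['img'][150:290,210:430],(400,255))])[:,:,::-1])"
```

```text
n=3 linear=[0.0002,0.0001,0.0160] twist=-0.04 | pos [0.3628 0.3388 0.148 ] yaw -163.1 t 28.6 j6 -1.18
yellow_pot [5.15983819e-01 1.34858006e-01 1.26371699e-04] [-0.1  0.   0.1 -0.1] [1.25, 1.09] [array([0.517, 0.134, 0.01 ]), array([0.517, 0.132, 0.007])]
green_pot [0.68684736 0.03933182 0.00218746] [-0.7  0.1  0.4 -0.6] [0.99, 0.9] [array([0.685, 0.038, 0.009]), array([0.673, 0.402, 0.002])]
red_pot [ 0.5717854  -0.14016059  0.00840304] [-0.1 -0.   0.1 -0.1] [0.84, 0.84] [array([ 0.576, -0.146,  0.009]), array([ 0.575, -0.142,  0.01 ])]
(array([ 0.54433937, -0.0030521 ,  0.05113516]), array([-0.1,  0. ,  0.1, -0.1]), [0.85, 0.8])
```

View pics/s3.png

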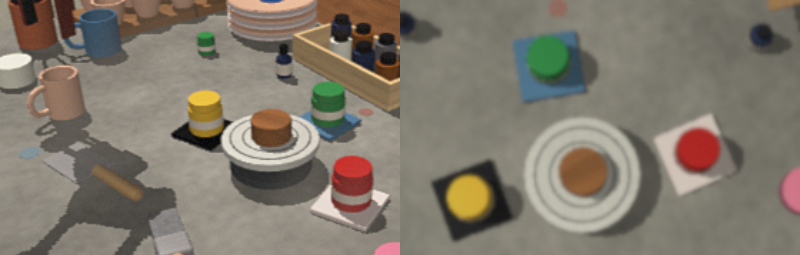

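All three pots sit centred on their tiles, and the riser (crop px 583,172) is at the middle of the wheel. Next is the mug, still standing at (60,92).

Emit:
step_arm(steps=[{"linear": [0.001,0,0.02],"twist": 0},{"linear": [0,0,0.02],"twist": 0},{"linear": [0,0,0.02],"twist": 0},{"linear": [0,0,0.02],"twist": 0},{"linear": [0,0,0.02],"twist": 0},{"linear": [0,0,0.015],"twist": 0},{"linear": [0,0,0.006],"twist": 0},{"linear": [0,0,0],"twist": 0},{"linear": [0,0,0],"twist": 0},{"linear": [0,0,0],"twist": 0}])

```text
time_s: 30.0
position: [0.362, 0.3396, 0.0289]
ee_rot: [3.141, 0.002, -2.846]
force: [-0.5, -0.7, 0.4]
opening: 0.088
gripper_force: 0.0
```

Emit:
step_arm(steps=[{"linear": [0,0,0],"twist": 0},{"linear": [0,0,0],"twist": 0},{"linear": [0,0,0],"twist": 0},{"linear": [0,0,0],"twist": 0},{"linear": [0,0,0],"twist": 0},{"linear": [0,0,0],"twist": 0},{"linear": [0,0,0],"twist": 0}], grip=1, force=15)

```text
time_s: 30.7
position: [0.3615, 0.3393, 0.0278]
ee_rot: [3.141, 0.0, -2.846]
force: [0.6, 1.6, 0.9]
opening: 0.0602
gripper_force: 15.0
```

Emit:
step_arm(steps=[{"linear": [0,0,-0.01],"twist": 0},{"linear": [0,0,-0.02],"twist": 0},{"linear": [0,0,-0.03],"twist": 0},{"linear": [0,0,-0.03],"twist": 0},{"linear": [0,0,-0.03],"twist": 0},{"linear": [0,0,-0.02],"twist": 0},{"linear": [0,0,-0.01],"twist": 0},{"linear": [0,0,0],"twist": 0},{"linear": [0,0,0],"twist": 0}])

```text
time_s: 31.6
position: [0.3611, 0.3389, 0.1764]
ee_rot: [-3.141, -0.002, -2.846]
force: [0.6, 0.8, -2.3]
opening: 0.0602
gripper_force: 15.0
```

```bash
python3 -c "
from h import *
plan([.543,-.003,.177],197,.025)
p=cams.snapshot('side')
cv2.imwrite('pics/s4.png',cv2.resize(p['img'][100:300,80:340],(520,400))[:,:,::-1])"
```

```text
n=16 linear=[-0.0046,-0.0238,-0.0000] twist=-0.00 | pos [0.3611 0.3389 0.1764] yaw -163.0 t 31.6 j6 -1.18
```

View pics/s4.png

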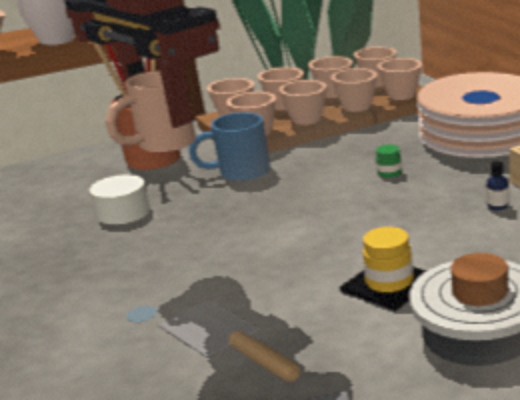

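The mug is held upright at crop px (160,110), lifted clear. Carrying it to the wheel.

Emit:
step_arm(steps=[{"linear": [-0.002,-0.0118,0],"twist": 0},{"linear": [-0.0046,-0.0238,0],"twist": 0},{"linear": [-0.0046,-0.0238,0],"twist": 0},{"linear": [-0.0046,-0.0238,0],"twist": 0},{"linear": [-0.0046,-0.0238,0],"twist": 0},{"linear": [-0.0046,-0.0238,0],"twist": 0},{"linear": [-0.0046,-0.0238,0],"twist": 0},{"linear": [-0.0046,-0.0238,0],"twist": 0},{"linear": [-0.0046,-0.0238,0],"twist": 0},{"linear": [-0.0046,-0.0238,0],"twist": 0}])

```text
time_s: 32.65
position: [0.4689, 0.1338, 0.1765]
ee_rot: [-3.141, -0.002, -2.846]
force: [-0.3, 0.5, -1.5]
opening: 0.0607
gripper_force: 15.0
```

Emit:
step_arm(steps=[{"linear": [-0.0046,-0.0238,0],"twist": 0},{"linear": [-0.0046,-0.0238,0],"twist": 0},{"linear": [-0.0046,-0.0238,0],"twist": 0},{"linear": [-0.0046,-0.0238,0],"twist": 0},{"linear": [-0.0046,-0.0238,0],"twist": 0},{"linear": [-0.0046,-0.0238,0],"twist": 0},{"linear": [-0.003,-0.012,0],"twist": 0},{"linear": [0,0,0.02],"twist": 0},{"linear": [0,0,0.015],"twist": 0},{"linear": [0,0,0],"twist": 0},{"linear": [0,0,0],"twist": 0},{"linear": [0,0,0],"twist": 0}])

```text
time_s: 33.85
position: [0.5435, -0.0032, 0.1435]
ee_rot: [-3.141, 0.001, -2.845]
force: [0.7, 0.5, -1.4]
opening: 0.0607
gripper_force: 15.0
```

```bash
python3 -c "
from h import *
plan([.5435,-.003,.109],197,.04)
p=cams.snapshot('side')
cv2.imwrite('pics/s5.png',cv2.resize(p['img'][130:310,210:440],(575,450),interpolation=2)[:,:,::-1])"
```

```text
n=1 linear=[-0.0001,0.0001,0.0345] twist=0.00 | pos [ 0.5435 -0.0032  0.1435] yaw -163.0 t 33.9 j6 -1.94
```

View pics/s5.png

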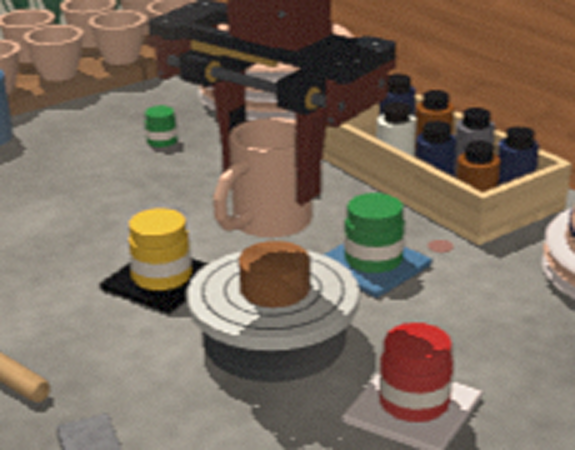

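The mug hangs upright at crop px (270,180), directly over the riser (275,270). Lowering it.

Emit:
step_arm(steps=[{"linear": [0,0,0.012],"twist": 0},{"linear": [0,0,0.012],"twist": 0},{"linear": [0,0,0.006],"twist": 0},{"linear": [0,0,0.003],"twist": 0},{"linear": [0,0,0],"twist": 0},{"linear": [0,0,0],"twist": 0},{"linear": [0,0,0],"twist": 0}])

```text
time_s: 34.6
position: [0.5435, -0.0035, 0.1101]
ee_rot: [-3.141, 0.001, -2.846]
force: [-0.1, -0.2, -2.0]
opening: 0.0602
gripper_force: 15.0
```

Emit:
step_arm(steps=[{"linear": [0,0,0.001],"twist": 0},{"linear": [0,0,0],"twist": 0},{"linear": [0,0,0.001],"twist": 0},{"linear": [0,0,0],"twist": 0},{"linear": [0,0,0],"twist": 0}])

```text
time_s: 35.1
position: [0.5434, -0.0035, 0.1078]
ee_rot: [-3.141, 0.0, -2.846]
force: [0.7, 0.1, -1.0]
opening: 0.0606
gripper_force: 15.0
```

Emit:
step_arm(steps=[{"linear": [0,0,0],"twist": 0},{"linear": [0,0,0],"twist": 0},{"linear": [0,0,0],"twist": 0},{"linear": [0,0,0],"twist": 0},{"linear": [0,0,-0.01],"twist": 0},{"linear": [0,0,-0.02],"twist": 0},{"linear": [0,0,-0.03],"twist": 0},{"linear": [0,0,-0.03],"twist": 0},{"linear": [0,0,-0.03],"twist": 0},{"linear": [0,0,0],"twist": 0}], grip=0)

```text
time_s: 36.1
position: [0.5449, -0.0036, 0.234]
ee_rot: [-3.138, 0.009, -2.846]
force: [0.4, -0.4, 1.0]
opening: 0.088
gripper_force: 0.0
```

```bash
python3 -c "
from h import *
plan([.40,.2,.24],197,.035)"
```

```text
n=8 linear=[0.0099,0.0296,-0.0008] twist=-0.00 | pos [ 0.5449 -0.0036  0.234 ] yaw -163.0 t 36.1 j6 -1.94
```

Emit:
step_arm(steps=[{"linear": [0.01,0.03,0],"twist": 0},{"linear": [0.01,0.03,0],"twist": 0},{"linear": [0.01,0.03,0],"twist": 0},{"linear": [0.01,0.03,0],"twist": 0},{"linear": [0.01,0.03,0],"twist": 0},{"linear": [0.01,0.03,0],"twist": 0},{"linear": [0.01,0.03,0],"twist": 0},{"linear": [0.01,0.03,0],"twist": 0},{"linear": [0,0,0],"twist": 0},{"linear": [0,0,0],"twist": 0},{"linear": [0,0,0],"twist": 0}])

```text
time_s: 37.2
position: [0.3971, 0.2021, 0.2273]
ee_rot: [-3.141, -0.0, -2.846]
force: [0.1, -0.4, 0.2]
opening: 0.0879
gripper_force: 0.0
```

```bash
python3 -c "
from h import *
p=cams.snapshot('side');q=cams.snapshot('top')
for n in ('cup','riser','red_pot','yellow_pot','green_pot','vase'):
  print(n,[np.round(d['centre'],3).tolist() for c in(p,q) for d in pinpoint(c,n)[:2]])
print(np.round(proj(q,[[.543,-.003,.152],[.543,-.003,.05]]),1))
cv2.imwrite('pics/s6.png',np.hstack([cv2.resize(p['img'][130:310,230:410],(400,400),interpolation=2),cv2.resize(q['img'][180:310,240:370],(400,400),interpolation=2)])[:,:,::-1])"
```

```text
cup [[0.542, -0.003, 0.08]]
riser [[0.549, -0.003, 0.048], [0.525, -0.266, -0.001]]
red_pot [[0.573, -0.145, 0.007], [0.573, -0.142, 0.011], [0.544, -0.005, 0.082]]
yellow_pot [[0.519, 0.134, 0.009], [0.687, 0.039, 0.007], [0.52, 0.134, 0.011]]
green_pot [[0.683, 0.041, 0.006], [0.673, 0.401, 0.005], [0.685, 0.04, 0.006], [0.673, 0.401, 0.003]]
vase [[0.494, -0.4, 0.001], [0.514, 0.136, 0.004], [0.495, -0.393, 0.001]]
[[310.2 240.3]
 [310.5 245.3]]
```

View pics/s6.png

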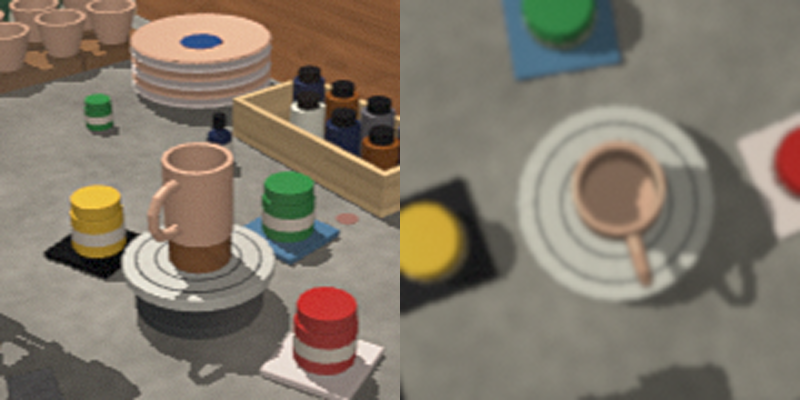

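The mug stands upright on the riser, with its rim centre at about (311,241) against the expected (310,240), so within a few millimetres. The pots are on their tiles and the vase has not moved. Handing in.

```bash
python3 -c "
from station import bot
print(bot.sign_off())"
```

```text
the job is handed in; nothing more can be done
None
```

The job is handed in (no verdict came back): riser centred on the wheel with the mug upright on top, yellow, red and green pots on the left, right and far tiles, everything released, and the vase where it stood.

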